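# Hold the enamelling kiln's lift door open by its lever

### The job

Hold the kiln door open so that I have both hands for loading my piece: with your fingertips press down the wooden handle of the kiln's door lever, smoothly, until the lever is against its stop and the heavy door is fully up, and do not let the door drop. Only press the handle from above, do not grip it; the case and the door are hot, so keep off them, and leave the other things on the bench where they are. Finish while still holding the lever down: your program ends with the fingers pressing on the handle and the door open.

Things in the scene. Friction and masses are not known exactly. Their poses are not given: they have to be found in the camera images.
- kiln_case: Hot case of a bench-top enamelling kiln, fixed: grey steel box on feet, 270 mm high. Origin on the bench under its middle, z up; its front (door, lever) faces its own -x. Case: x -115 to +135, y -155 to +155 mm; door guides and pivot boss (part of the case) and the lever stand out to x -185 mm. The lever moves in the upright plane x = -165 mm; its long arm reaches out past the case's -y side.
- kiln_door (a joint): Lift of the door in m: 0 shut, 0.071 with the lever at its stop. A heavy steel and fibre slab (1.2 to 2 kg), 160 mm wide, 96 mm high, on the kiln's front; slides straight up in guides and falls shut by its own weight when the lever is let go. A tab on its front rests on the roller at the lever's short end.
- lever (a joint): Angle of the door lever in rad: 0 at rest (door shut, handle end raised 0.43 rad above level), grows as the handle goes down, 0.86 at its hard stop (0.43 rad below level, door fully up). Flat steel bar on a pivot; short arm 85 mm, middle of the handle 215 mm from the axis. About 3 to 8 N down on the handle lifts the door; let go, the handle comes back up.
- lever_pivot (a point): The axis of the lever (fixed on the kiln), 165 mm above the bench, in the lever's plane; the axis runs along the kiln's x.
- lever_handle: Flat wooden handle at the lever's long end: 110 mm long, 36 wide, 18 thick. Origin at its centre, 215 mm from the pivot axis (255 mm above the bench at rest, 75 mm at the stop). Its y runs along the lever towards the pivot, its z is square to its broad upper face, its x along the pivot axis. The bench under it is free.
- handle_top (a point): Middle of the handle's broad upper face, 9 mm from the handle's centre along its z: the place to press.
- quench_pan: Round open steel pan, 124 mm across and 55 mm high, loose on the bench near the lever; origin under its centre. To be left alone.
- fire_brick: Loose pale brick, 110 x 60 x 30 mm high; origin under its centre, long side along its x. To be left alone.
- flux_jar: Loose white lidded jar, 50 mm across and 55 mm high; origin under its centre. To be left alone.
- tongs: Loose steel spring tongs lying on the bench beside the kiln, 218 mm long (along their x), 30 mm wide, 8 mm high; origin under the middle. To be left alone.

How it is judged:
By the outcome, as a careful person would: the job done as asked, in the order asked, and still so for the second after the job is handed in, while the arm keeps its last pose, push and grip.
It also fails if it takes over 35 s, if anything falls off the work surface, if the arm or the gripper's body presses on something with over 40 N, if the wrist force passes 120 N, or if a joint passes its speed limit or range.

### The arm

A 6-joint arm with a two-finger parallel gripper is mounted at the origin on the work surface. World frame = base frame: x ahead of the robot, y to its left, z up, the work surface at z = 0. Lengths are in m, angles in rad, forces in N, time in s.
With the tool pointing down it reaches from about 0.35 to 0.775 m from the base axis. Payload 5.5 kg.
Tool frame: the origin (TCP) lies at the very end of the fingers, on their centre line; the grasp point (between the pads) lies 19 mm behind it (env.grip_depth is the distance from the TCP to the grasp point, in m); z points along the fingers, y is the direction in which the jaws open and shut (so a half turn about z gives the same grasp; the last joint's range is limited). The gripper opens to 85 mm and grips with 20 to 120 N. Pads are 22 mm wide; open, the fingers measure 114 mm over their backs; the gripper's body (76 mm by 85 mm) begins 54 mm behind the grasp point. The pads swing forward as they close: fully open they stand 13 mm farther back than shut.
Start: joints at [1.016, 0.313, 0.046, 1.304, 0, 1.431], TCP at [0.232, 0.526, 0.231] pointing down, gripper open.
Joint ranges: [-2.76, 2.76], [-0.86, 1.69], [-1.03, 1.26], [-2.2, 2.34], [-1.47, 1.5], [-3.14, 3.14]. Speed limits (rad/s): [2.57, 2.57, 3.14, 3.14, 3.14, 3.14].

### API

Orientations are given as a unit quaternion [w, x, y, z].
In Python, from workcell import env gives the robot as it stands.
- The arm moves only by the tool step_arm, never from a script. Its argument "series" is a list of rows, each a list of 3 entries, a list of its own where there are three numbers: the shift along the world's x, y, z in cm, then the turn about the world's z in rad, then the closure in counts, from 0 (fully open) to 255 (shut). A call has 1 to 5 rows; each row is the pose to reach, as a shift and turn from the pose measured when the call began; what a row does not reach only later rows make up. A row lasts 1/8 s, in which the tool goes at most 62.5 mm and 10.7 degrees, less where a joint would pass 70% of its speed; a pose out of reach is approached as far as the arm can. A call with a gripper value outside its range is refused whole. The fingers move at their own pace and stop on an object; "newtons" is the grip in N (left out, the last holds). Time passes only in rows, so rows that repeat a pose let the fingers close. It gives the time, the measured TCP pose, the force and the opening at its end, in the units of the state.
- env.get_state(): the state, without advancing time (a new reading comes with each control period).
- env.read_camera(name): name is "scene" or "top"; returns a dict with "frame" (480x640x3 uint8, red, green, blue), "vertical_fov" (degrees; the focal length in pixels is half the picture's height over the tangent of half this angle, whatever the lens; pixels are square), "cx", "cy" (the principal point, pixels), "dist_coeffs" ([k1, k2, p1, p2, k3] as OpenCV has them; the pictures are not rectified), "camera_from_world" (4x4, takes a point from world to camera coordinates). Camera axes: x right, y down, z forward; pixel columns grow to the right and rows downward; lengths in m; the calibration is good to about 2 mm. A picture is of the moment at which its call begins. There is no depth.
- env.hand_in(): hands the job in, once; it reports no verdict.
The state is a dict: "clock": time; "joint_pos": joint angles; "qvel": joint speeds; "tau": joint torques, N m; "tcp_pos": TCP position; "orientation": TCP orientation; "wrist_force": force on the tool from outside, world axes, zero at the start; "ft_torque": the same for the moment, N m; "finger_gap": finger opening in m.
Only numpy, scipy, OpenCV 4.12 (cv2) and the standard library are available. Lean on these libraries where they do the work, as an engineer would, in place of code of your own. Each camera call takes 0.05 s, during which the arm holds its last target.

## Working session

There is one attempt and no reset: what is moved stays moved. The work goes in short steps, Python scripts to look and compute and a tool call to move; the robot and the scene stay as the last step left them, time stands still between calls to the robot, and variables do not carry over. Pictures are saved under pics/ and viewed, and the job is handed in when it is done.

Besides the shell and the picture viewer there is one more tool, called after "Call:" as name(argument=value, ...), one argument or row to a line, values as JSON. step_arm: Moves the arm, as the interface text tells. Its arguments: {"type":"object","properties":{"series":{"type":"array"},"newtons":{"type":"number"}},"required":["series"]}

```bash
mkdir -p pics; ls; python3 - <<'E'
from workcell import env
import cv2
s=env.get_state()
for k in s: print(k,s[k])
for n in("scene","top"):
    c=env.read_camera(n); cv2.imwrite(f"pics/{n}1.png",c["frame"][:,:,::-1])
    print(n,c["vertical_fov"],c["cx"],c["cy"],c["dist_coeffs"]); print(c["camera_from_world"])
E
```

```text
pics
clock 0.0
joint_pos [1.01642199e+00 3.13974192e-01 4.49670612e-02 1.30357103e+00
 1.20453124e-05 1.43118859e+00]
qvel [ 8.28688778e-04 -2.20283119e-06 -2.68228713e-04 -2.34365630e-05
 -7.29680163e-04 -1.63005536e-03]
tau [ 6.83371491e-04 -4.80623245e+01  2.98535031e+01  1.92156021e-02
 -5.70154884e-05  1.73027229e-05]
tcp_pos [0.23145319 0.52580934 0.23041889]
orientation [-3.08638047e-04  2.05899900e-01  9.78572653e-01 -8.35771667e-04]
wrist_force [ 0.52138789  0.43206288 -0.59408535]
ft_torque [-0.03343473  0.05545199  0.01171454]
finger_gap 0.08525671751772956
scene 54.22639961904392 324.2215793772983 237.72712008070758 [-0.03929445  0.          0.          0.          0.        ]
[[-0.64699517  0.76237513  0.01346886  0.32262186]
 [ 0.59386543  0.5149102  -0.61821626 -0.26067057]
 [-0.47824795 -0.39198424 -0.78589265  1.47668566]
 [ 0.          0.          0.          1.        ]]
top 44.72982136522701 321.0300338509137 242.95337511160687 [-0.1925233  0.         0.         0.         0.       ]
[[ 0.02295403 -0.9996548   0.01278293  0.02776347]
 [-0.99173573 -0.02438288 -0.12595917  0.62072914]
 [ 0.12622738 -0.00978602 -0.99195306  1.3710787 ]
 [ 0.          0.          0.          1.        ]]
```

View pics/scene1.png

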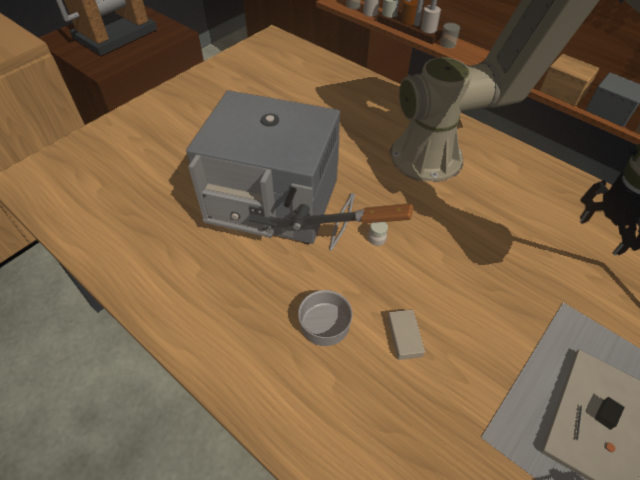

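View pics/top1.png

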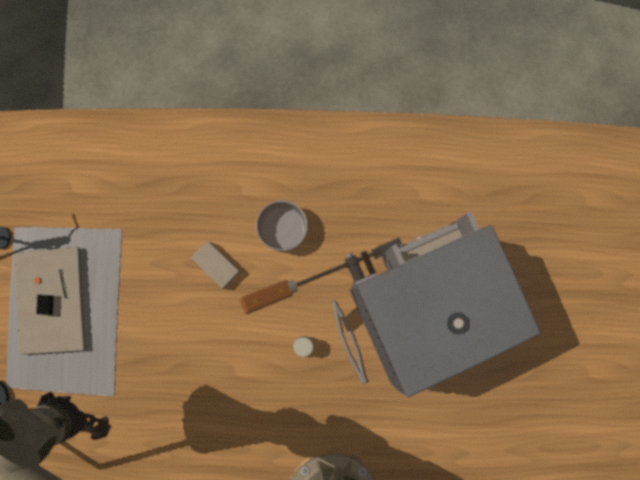

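The scene view shows the kiln at about (270,165), with the wooden handle spanning (362,215) to (411,211). In the top view the handle spans (242,305) to (295,288), the brick is at (215,264), the jar at (303,346) and the pan at (283,226). Next I'll segment the handle and triangulate it.

```bash
cat > h.py <<'E'
from workcell import env
import numpy as np, cv2
def cam(n):
    c=env.read_camera(n); f=240/np.tan(np.radians(c["vertical_fov"]/2))
    c["K"]=np.array([[f,0,c["cx"]],[0,f,c["cy"]],[0,0,1]]); c["d"]=np.array(c["dist_coeffs"],float); c["T"]=np.array(c["camera_from_world"]); return c
def und(c,p): return cv2.undistortPoints(np.array(p,float).reshape(-1,1,2),c["K"],c["d"]).reshape(-1,2)
def tri(c1,p1,c2,p2):
    X=cv2.triangulatePoints(c1["T"][:3],c2["T"][:3],und(c1,p1).T,und(c2,p2).T); return (X[:3]/X[3]).T
def plane(c,p,z):
    R=c["T"][:3,:3];t=c["T"][:3,3];o=-R.T@t
    d=np.c_[und(c,p),np.ones(len(np.array(p).reshape(-1,2)))]@R
    return o+d*((z-o[2])/d[:,2])[:,None]
def proj(c,P): return cv2.projectPoints(np.array(P,float).reshape(-1,1,3),cv2.Rodrigues(c["T"][:3,:3])[0],c["T"][:3,3],c["K"],c["d"])[0].reshape(-1,2)
E
python3 - <<'E'
from h import *
cs=cam("scene");ct=cam("top")
for n,c,roi,pts in(("s",cs,(340,190,90,50),[(386,213),(375,215),(350,230),(420,215)]),("t",ct,(225,265,90,60),[(266,297),(255,302),(240,320),(280,310)])):
    h=cv2.cvtColor(c["frame"],cv2.COLOR_RGB2HSV)
    for p in pts: print(n,p,c["frame"][p[1],p[0]],h[p[1],p[0]])
    x,y,w,hh=roi
    cv2.imwrite(f"pics/crop_{n}.png",cv2.resize(c["frame"][y:y+hh,x:x+w,::-1],None,fx=8,fy=8,interpolation=cv2.INTER_CUBIC))
E
```

```text
s (386, 213) [115  72  41] [ 13 164 115]
s (375, 215) [117  74  43] [ 13 161 117]
s (350, 230) [170 129  82] [ 16 132 170]
s (420, 215) [145 109  70] [ 16 132 145]
t (266, 297) [114  72  43] [ 12 159 114]
t (255, 302) [117  84  40] [ 17 168 117]
t (240, 320) [168 123  79] [ 15 135 168]
t (280, 310) [165 123  76] [ 16 138 165]
```

View pics/crop_s.png

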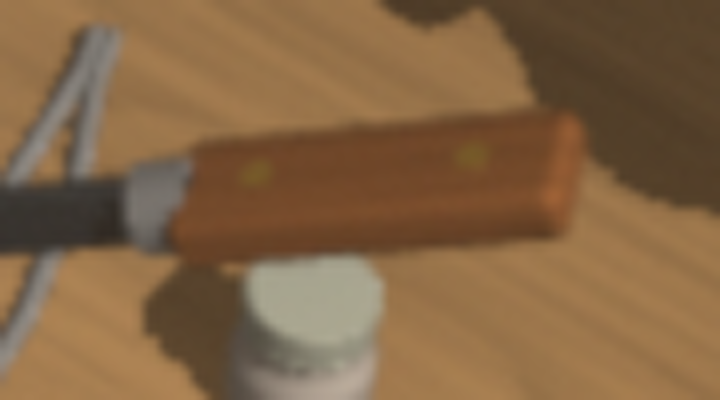

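View pics/crop_t.png

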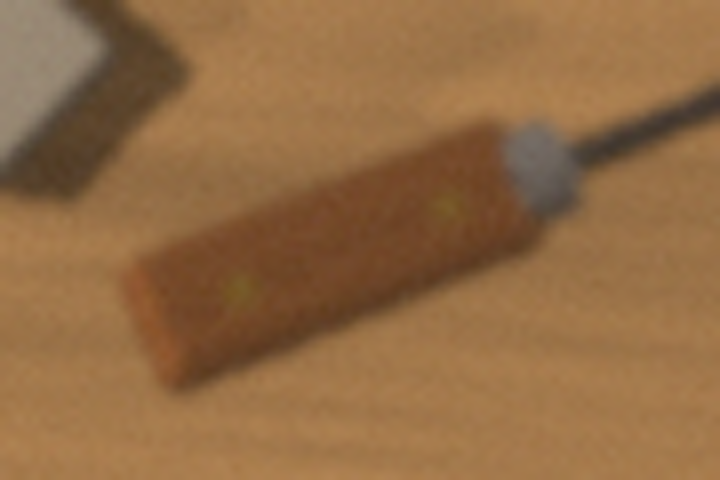

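The crops show two brass rivets on the handle's upper face in both views: scene (372,211.6) and (398.9,209.4), top (281.2,291) and (255.1,301.4). I'll refine these with a hue mask and triangulate them.

```bash
python3 - <<'E'
from h import *
cs=cam("scene");ct=cam("top")
def ref(c,p):
    f=c["frame"].astype(float); x,y=np.round(p).astype(int); w=f[y-3:y+4,x-3:x+4]
    # yellowness: G/R ratio
    q=w[...,1]/w[...,0]-w[...,2]/w[...,0]*0.5; q=np.clip(q-np.median(q)-.04,0,None)
    Y,X=np.mgrid[y-3:y+4,x-3:x+4]; return [(q*X).sum()/q.sum(),(q*Y).sum()/q.sum()]
S=[ref(cs,p) for p in[(371.6,211.2),(398.4,209)]];T=[ref(ct,p) for p in[(280.8,290.6),(254.7,301)]]
print(S,T)
X=tri(cs,S,ct,T);print(X,"reproj",proj(cs,X)-S,proj(ct,X)-T)
m=X.mean(0);d=X[0]-X[1];print("mid",m,"dist",np.linalg.norm(d),"az",np.arctan2(d[1],d[0]),"tilt",np.arcsin(-d[2]/np.linalg.norm(d)))
u=d.copy();u[2]=0;u/=np.linalg.norm(u)   # towards pivot
# pivot in plan
n=215*np.cos(.43)/1000; c=m-0.009*np.array([*(u[:2]*np.sin(.43)),np.cos(.43)])
print("centre",c,"pivot",c[:2]+u[:2]*n, "u",u)
P=c+u*n;
for a in np.arange(-.43,.44,.1075):
    t=np.array([P[0],P[1],.165])-.215*u*np.cos(a)+np.array([0,0,-.215*np.sin(a)])
    nn=np.array([0,0,np.cos(a)])+u*-np.sin(-a)*1 if 0 else np.array([0,0,np.cos(a)])-u*np.sin(a)
    print(round(a,2),t+.009*nn,"r",np.hypot(*t[:2]))
print("pan",plane(ct,[(283,226)],.05),"brick",plane(ct,[(215,264)],.03),"jar",plane(ct,[(303,346)],.055))
# rough kiln check, knob & case top corners
print("case top corners",plane(ct,[(352,288),(491,226),(540,331),(408,395)],.27))
E
```

```text
[[np.float64(371.5665957793464), np.float64(211.2553734689397)], [np.float64(398.5526311289776), np.float64(208.90469519560193)]] [[np.float64(280.3342381889263), np.float64(290.4179379501963)], [np.float64(254.7418400713269), np.float64(300.73234060334033)]]
[[0.49412146 0.12472569 0.24788483]
 [0.47097819 0.17405493 0.27220797]] reproj [[0.29651048 0.03010003]
 [0.18298533 0.01738846]] [[ 0.26656652 -0.15800915]
 [ 0.16639001 -0.0908275 ]]
mid [0.48254983 0.14939031 0.2600464 ] dist 0.05967076117932175 az -1.1321243289249001 tilt 0.41984874680538525
centre [0.48095628 0.15278691 0.25186571] pivot [ 0.56396174 -0.02413696] u [ 0.42473758 -0.90531651  0.        ]
-0.43 [0.48254983 0.14939031 0.26280791] r 0.5046412405746744
-0.32 [0.47856254 0.1578891  0.24167783] r 0.5036020909076234
-0.22 [0.47556119 0.16428638 0.21966248] r 0.5029389919218568
-0.11 [0.47358045 0.16850829 0.19701606] r 0.5025739426589415
-0.0 [0.47264316 0.17050609 0.174     ] r 0.5024578437855297
0.11 [0.47276016 0.17025671 0.15088004] r 0.5025739426589415
0.21 [0.47393009 0.16776303 0.12792309] r 0.5029389919218566
0.32 [0.47613945 0.16305384 0.1053942 ] r 0.5036020909076234
0.43 [0.47936273 0.15618351 0.08355347] r 0.5046412405746744
pan [[0.65739163 0.13511147 0.05      ]] brick [[0.56311085 0.29911426 0.03      ]] jar [[0.3726723  0.07943854 0.055     ]]
case top corners [[ 0.501079   -0.01934034  0.27      ]
 [ 0.63450585 -0.30602971  0.27      ]
 [ 0.41894226 -0.41004571  0.27      ]
 [ 0.2895088  -0.13544765  0.27      ]]
```

The measurements agree. The handle tilt is 0.42 against 0.43 given, the azimuth matches the case edge, and the handle top is at z≈0.26. I'll move above the handle with the fingers shut and the jaw axis square to the lever, a turn of about -0.717.

Call:
step_arm(
  series=[
    [[2, -3, 5], -0.14, 255],
    [[6, -9, 9], -0.29, 255],
    [[10, -15, 9], -0.43, 255],
    [[14, -21, 9], -0.57, 255],
    [[18, -27, 9], -0.72, 255],
  ],
  newtons=40,
)

```text
clock: 0.92
tcp_pos: [0.3866, 0.2934, 0.321]
orientation: [0.0, 0.539, 0.842, 0.0]
wrist_force: [0.8, 0.5, 0.2]
finger_gap: 0.0004
```

Call:
step_arm(
  series=[
    [[3.2, -4.8, 0], 0, 255],
    [[6.4, -9.6, 0], 0, 255],
    [[9.6, -14.4, 0], 0, 255],
    [[9.6, -14.4, -1], 0, 255],
    [[9.6, -14.4, -2], 0, 255],
  ],
)

```text
clock: 1.55
tcp_pos: [0.4824, 0.1494, 0.3002]
orientation: [-0.0, 0.54, 0.842, 0.0]
wrist_force: [-1.6, 0.3, -0.6]
finger_gap: 0.0002
```

```bash
python3 - <<'E'
from h import *
s=env.get_state();print(s["clock"],s["tcp_pos"],s["wrist_force"])
cs=cam("scene");ct=cam("top")
a=cv2.resize(cs["frame"][140:280,290:490],None,fx=4,fy=4);b=ct["frame"][180:420,180:500]
cv2.imwrite("pics/s2.png",a[...,::-1]);cv2.imwrite("pics/t2.png",cv2.resize(b,None,fx=2,fy=2)[...,::-1])
print(proj(cs,[s["tcp_pos"]]),proj(ct,[s["tcp_pos"]]))
E
```

```text
1.55 [0.48236224 0.1493638  0.30022542] [-1.62204473  0.32969984 -0.57777825]
[[387.43547894 196.9261673 ]] [[266.29243498 294.74276867]]
```

View pics/s2.png

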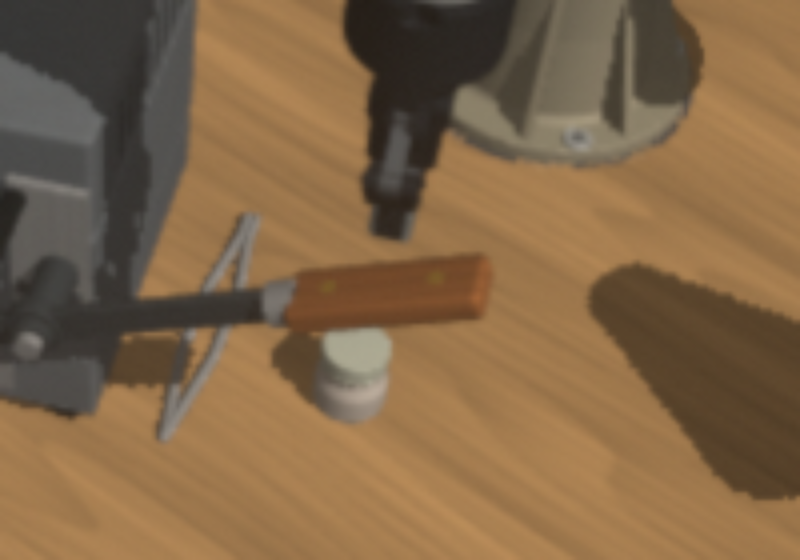

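View pics/t2.png

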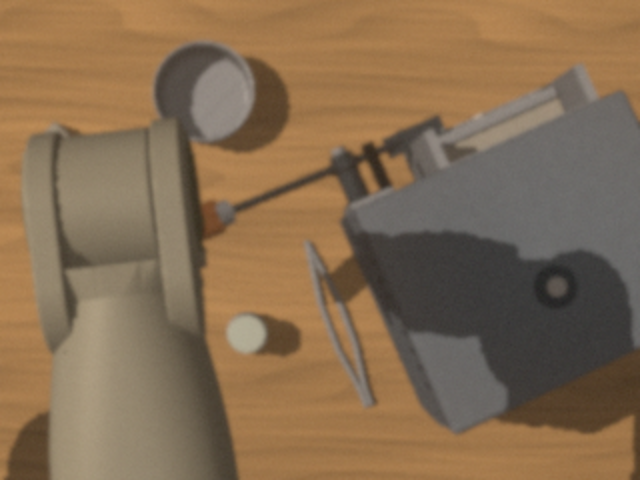

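In the scene crop the shut fingertips are at (390,238), full picture (387.5,199.5). That is right above the middle of the handle, between the rivets, and the case, jar and pan are clear. I'll descend to contact.

Call:
step_arm(
  series=[
    [[0, 0, -1], 0, 255],
    [[0, 0, -2], 0, 255],
    [[0, 0, -2.7], 0, 255],
    [[0, 0, -3.1], 0, 255],
    [[0, 0, -3.4], 0, 255],
  ],
)

```text
clock: 2.28
tcp_pos: [0.4812, 0.1503, 0.2654]
orientation: [-0.001, 0.539, 0.843, -0.0]
wrist_force: [-0.4, -0.4, 3.2]
finger_gap: 0.0003
```

About 3 N of contact at the expected height. Now I'll follow the handle's arc down.

Call:
step_arm(
  series=[
    [[0, 0.1, -0.3], 0, 255],
    [[-0.1, 0.3, -0.7], 0, 255],
    [[-0.1, 0.4, -1.2], 0, 255],
    [[-0.2, 0.6, -1.6], 0, 255],
    [[-0.2, 0.8, -2.1], 0, 255],
  ],
)

```text
clock: 2.9
tcp_pos: [0.4789, 0.1578, 0.2456]
orientation: [-0.0, 0.539, 0.842, -0.001]
wrist_force: [-4.4, -1.8, 7.1]
finger_gap: 0.0002
```

Call:
step_arm(
  series=[
    [[-0.1, 0.1, -0.5], 0, 255],
    [[-0.1, 0.3, -0.9], 0, 255],
    [[-0.2, 0.4, -1.4], 0, 255],
    [[-0.3, 0.5, -1.9], 0, 255],
    [[-0.3, 0.6, -2.4], 0, 255],
  ],
)

```text
clock: 3.52
tcp_pos: [0.4759, 0.1644, 0.2229]
orientation: [-0.0, 0.539, 0.843, 0.0]
wrist_force: [-3.2, 1.6, 7.8]
finger_gap: 0.0001
```

Call:
step_arm(
  series=[
    [[-0.1, 0.1, -0.5], 0, 255],
    [[-0.1, 0.2, -1], 0, 255],
    [[-0.1, 0.3, -1.5], 0, 255],
    [[-0.2, 0.3, -2], 0, 255],
    [[-0.2, 0.4, -2.5], 0, 255],
  ],
)

```text
clock: 4.15
tcp_pos: [0.4737, 0.169, 0.1989]
orientation: [-0.0, 0.539, 0.843, 0.001]
wrist_force: [-3.4, 0.9, 6.7]
finger_gap: -0.0
```

Call:
step_arm(
  series=[
    [[0, 0.1, -0.5], 0, 255],
    [[0, 0.1, -1], 0, 255],
    [[-0.1, 0.1, -1.5], 0, 255],
    [[-0.1, 0.2, -2], 0, 255],
    [[-0.1, 0.2, -2.5], 0, 255],
  ],
)

```text
clock: 4.78
tcp_pos: [0.4726, 0.1711, 0.1748]
orientation: [-0.0, 0.539, 0.843, 0.002]
wrist_force: [-1.8, -0.1, 6.1]
finger_gap: 0.0001
```

Call:
step_arm(
  series=[
    [[0, 0, -0.5], 0, 255],
    [[0, 0, -1], 0, 255],
    [[0, 0, -1.4], 0, 255],
    [[0, -0.1, -1.9], 0, 255],
    [[0, -0.1, -2.4], 0, 255],
  ],
)

```text
clock: 5.4
tcp_pos: [0.4728, 0.1709, 0.1519]
orientation: [-0.0, 0.538, 0.843, 0.003]
wrist_force: [-2.5, 2.9, 6.8]
finger_gap: -0.0001
```

Call:
step_arm(
  series=[
    [[0, 0, -0.5], 0, 255],
    [[0, -0.1, -0.9], 0, 255],
    [[0.1, -0.1, -1.4], 0, 255],
    [[0.1, -0.2, -1.9], 0, 255],
    [[0.1, -0.3, -2.3], 0, 255],
  ],
)

```text
clock: 6.02
tcp_pos: [0.4738, 0.1686, 0.1298]
orientation: [-0.001, 0.538, 0.843, 0.004]
wrist_force: [-2.1, 3.4, 7.1]
finger_gap: -0.0001
```

Call:
step_arm(
  series=[
    [[0, -0.1, -0.4], 0, 255],
    [[0.1, -0.2, -0.9], 0, 255],
    [[0.1, -0.3, -1.3], 0, 255],
    [[0.2, -0.4, -1.7], 0, 255],
    [[0.2, -0.5, -2.1], 0, 255],
  ],
)

```text
clock: 6.65
tcp_pos: [0.4757, 0.1645, 0.1097]
orientation: [-0.001, 0.538, 0.843, 0.005]
wrist_force: [-3.0, 4.1, 7.0]
finger_gap: -0.0004
```

Call:
step_arm(
  series=[
    [[0, -0.1, -0.4], 0, 255],
    [[0.1, -0.2, -0.7], 0, 255],
    [[0.2, -0.4, -1.1], 0, 255],
    [[0.2, -0.5, -1.5], 0, 255],
    [[0.3, -0.6, -1.8], 0, 255],
  ],
)

```text
clock: 7.28
tcp_pos: [0.4782, 0.1595, 0.0924]
orientation: [-0.002, 0.538, 0.843, 0.006]
wrist_force: [-5.5, 3.0, 7.2]
finger_gap: 0.0004
```

Close to the stop. I'll go on in small steps until the force rises.

Call:
step_arm(
  series=[
    [[0, -0.1, -0.2], 0, 255],
    [[0.1, -0.2, -0.4], 0, 255],
    [[0.1, -0.2, -0.5], 0, 255],
    [[0.1, -0.3, -0.6], 0, 255],
    [[0.1, -0.3, -0.6], 0, 255],
  ],
)

```text
clock: 7.9
tcp_pos: [0.4789, 0.1577, 0.0872]
orientation: [-0.003, 0.538, 0.843, 0.007]
wrist_force: [-4.3, 3.6, 5.5]
finger_gap: -0.0001
```

Call:
step_arm(
  series=[
    [[0, 0, -0.1], 0, 255],
    [[0, 0, -0.2], 0, 255],
    [[0, -0.1, -0.3], 0, 255],
    [[0, -0.1, -0.4], 0, 255],
    [[0, -0.1, -0.4], 0, 255],
  ],
)

```text
clock: 8.52
tcp_pos: [0.4793, 0.1574, 0.0858]
orientation: [-0.002, 0.537, 0.843, 0.008]
wrist_force: [-6.4, 1.6, 18.7]
finger_gap: 0.0002
```

The force jumped to 18.7 N and the motion stopped, so the lever should be at its stop. I'll check with the cameras.

```bash
python3 - <<'E'
from h import *
cs=cam("scene");ct=cam("top")
s=env.get_state();print(s["clock"],s["tcp_pos"],s["wrist_force"])
cv2.imwrite("pics/s3.png",cv2.resize(cs["frame"][80:380,170:490],None,fx=2.4,fy=2)[:600,:,::-1])
cv2.imwrite("pics/t3.png",cv2.resize(ct["frame"][180:420,180:560],None,fx=2,fy=2)[...,::-1])
# predicted handle ends and rivets at stop
P=np.array([.564,-.0241,.165]);u=np.array([.4247,-.9053,0]);a=.43
l=lambda r,h:P-r*u*np.cos(a)+np.array([0,0,-r*np.sin(a)])+h*(np.array([0,0,np.cos(a)])-u*np.sin(a))
q=proj(cs,[l(.185,.009),l(.245,.009),l(.27,.009)]);print("pred rivets/end",q,(q-[170,80])*[2.4,2])
print("pan",plane(ct,[(283,226)],.05))
E
```

```text
8.625 [0.47923871 0.15734702 0.08573025] [-6.73687533  1.83020772 18.96342378]
pred rivets/end [[368.99191009 254.22420699]
 [390.26038932 265.33073453]
 [398.98513532 269.88726294]] [[477.58058422 348.44841398]
 [528.62493437 370.66146906]
 [549.56432477 379.77452588]]
pan [[0.65739163 0.13511147 0.05      ]]
```

View pics/s3.png

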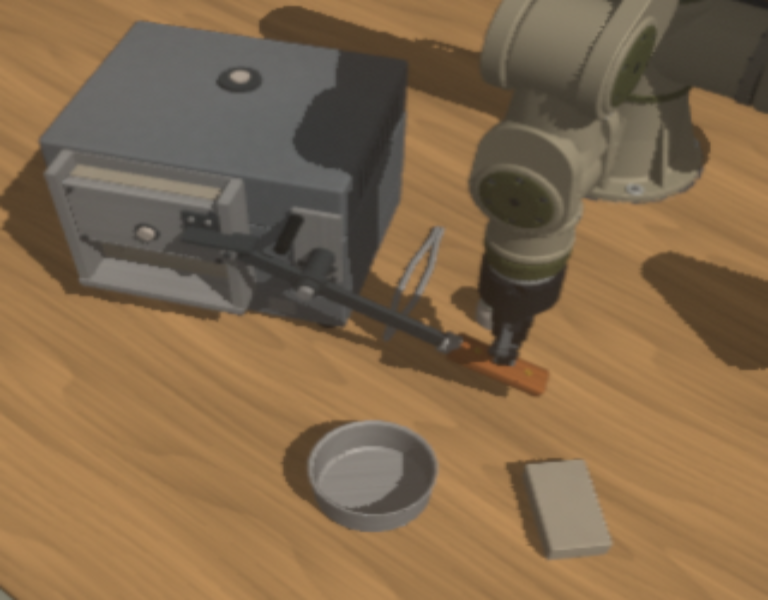

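View pics/t3.png

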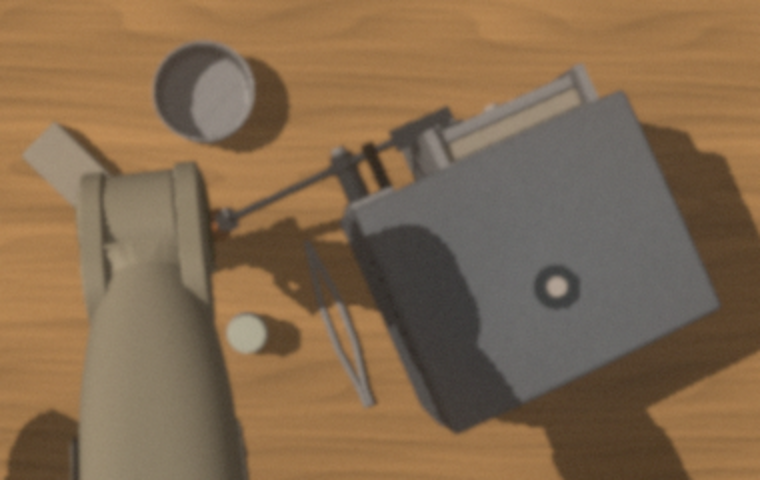

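The handle end is at (547,382) in the crop against (549,380) predicted for the stop. The door slab is up and the opening below it is clear, and the pan, brick, jar and tongs have not moved. I'll hold for a moment, easing the sideways force slightly, to check that it is steady.

Call:
step_arm(
  series=[
    [[-0.1, 0, -0.3], 0, 255],
    [[-0.1, 0, -0.3], 0, 255],
    [[-0.1, 0, -0.3], 0, 255],
    [[-0.1, 0, -0.3], 0, 255],
    [[-0.1, 0, -0.3], 0, 255],
  ],
)

```text
clock: 9.25
tcp_pos: [0.4792, 0.1574, 0.0857]
orientation: [-0.001, 0.537, 0.843, 0.009]
wrist_force: [-6.4, -0.4, 20.5]
finger_gap: 0.0001
```

```bash
python3 - <<'E'
from h import *
for i in range(20): c=cam("scene")
s=env.get_state();print(s["clock"],s["tcp_pos"],s["wrist_force"])
cv2.imwrite("pics/s4.png",cv2.resize(c["frame"][140:300,180:420],None,fx=3,fy=3)[...,::-1])
E
```

```text
10.25 [0.47923251 0.15745288 0.08568379] [-6.63656994 -1.50804321 20.44610947]
```

View pics/s4.png

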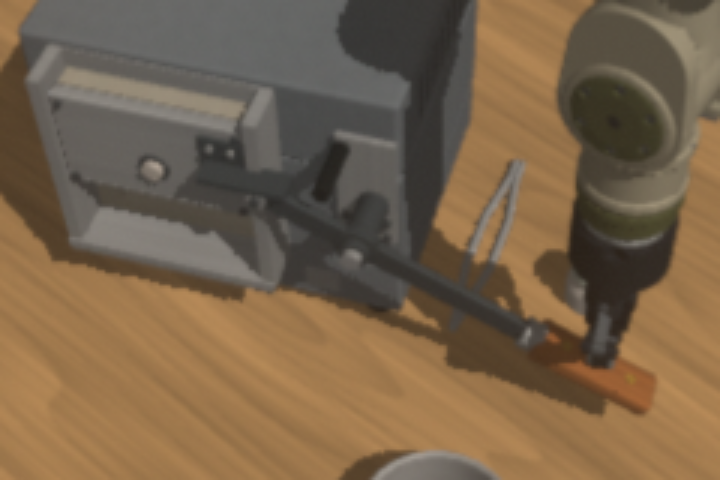

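The hold stayed steady for a full second. The crop shows the door up, with its lower edge at about (180,205), and the fingertips pressing on the handle at (600,355). I'm handing in now.

```bash
python3 - <<'E'
from workcell import env
env.hand_in(); s=env.get_state();print(s["clock"],s["tcp_pos"],s["wrist_force"])
E
```

```text
the job is handed in; nothing more can be done
the job is handed in; nothing more can be done
```

The kiln door is fully up and the arm is still pressing the lever down against its stop. I found the handle by triangulating its two rivets, then pressed the middle of its upper face with the shut fingertips and followed its arc down in small, even steps, without gripping.

**Lever at its stop:** the upward force rose from about 6–7 N to about 19–20 N while the descent stopped. In the picture the handle end is within about 2 pixels of where it should be at the stop.

**Hold:** over the last second before hand-in, the fingertips moved less than 0.1 mm at about 20 N. Everything was finished about 10 s into the 35 s allowed.

**Surroundings:** the pictures show the arm clear of the case and door, and the pan, brick, jar and tongs looked unmoved.

**Disagreements:**
- **Handle height:** the rivets measured about 3 mm lower than the given dimensions imply.
- **Sideways force:** about 6–7 N remained at the handle, and my attempt to ease it made little difference. It did not cause any slip.
- **After hand-in:** the state could no longer be read, so nothing was checked after that.

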